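# Latch the shaker gate

### The arm

A 6-joint arm with a two-finger parallel gripper is mounted at the origin on the work surface. World frame = base frame: x ahead of the robot, y to its left, z up, the work surface at z = 0. Lengths are in m, angles in degrees, forces in N, time in s.
With the tool pointing down it reaches from about 0.4 to 0.825 m from the base axis. Payload 7 kg.
Tool frame: the origin (TCP) lies at the very end of the fingers, on their centre line; the grasp point (between the pads) lies 19 mm behind it (ctrl.grip_point_offset is the distance from the TCP to the grasp point, in m); x points along the fingers, z is the direction in which the jaws open and shut, and the axes are right-handed (so a half turn about x gives the same grasp; the last joint's range is limited). The gripper opens to 88 mm and grips with 3 to 60 N. Pads are 19 mm wide; open, the fingers measure 130 mm over their backs; the gripper's body (78 mm by 193 mm) begins 47 mm behind the grasp point.
Start: joints at [89.444, 20.546, 0.682, 0, -70.136, -16.507], TCP at [0.198, 0.645, 0.227] pointing down, gripper open.
Joint ranges: [-176.03, 176.03], [-82.01, 121.73], [-58.28, 71.71], [-173.87, 95.51], [-174.79, -0.11], [-173.66, 173.66]. Speed limits (degrees/s): [136.94, 136.94, 172.46, 180, 180, 180].

### API

Orientations are given as [roll, pitch, yaw] about the fixed x, y, z axes, in that order (R = Rz(yaw) Ry(pitch) Rx(roll)).
In Python, from plant import get_obs, snapshot, calibration, close_job, ctrl gives the robot as it stands.
- The arm moves only by the tool move_arm, never from a script. Its argument "commands" is a list that holds one entry, the list of rows, each a list of 4 numbers: the shift along the tool's x, y, z in cm, then the turn about the tool's x in rad. In form: [[[dx, dy, dz, spin], ...]]. A call has 1 to 8 rows; each row shifts and turns the commanded pose from where the row before left it, along the tool's axes as they then stand; what a row does not reach is not made up. A row lasts 1/10 s, in which the tool goes at most 50 mm and 8.59 degrees, less where a joint would pass 70% of its speed; a pose out of reach is approached as far as the arm can. A call with a gripper value outside its range is refused whole. "jaw" is the finger opening in cm, from 0 to 8.76, set as the call begins (left out, the last holds). The fingers move at their own pace and stop on an object; the grip force is fixed at half the most. Time passes only in rows, so rows that do not move let the fingers close. It gives the time, the measured TCP pose, the force and the opening at its end, in the units of the state.
- get_obs(): the state, without advancing time (a new reading comes with each control period).
- snapshot(name): name is "scene" or "top" or "wrist"; returns (picture, depth): 480x640x3 uint8, red, green, blue; 480x640 float32, m along the optical axis (not along the pixel's ray), 0 where there is no reading.
- calibration(name): a dict with "mtx" (3x3 intrinsics, pixels), "T" (4x4, takes a point from camera to world coordinates); the wrist camera has in their place "tool_from_camera" (4x4, takes a point from camera to tool coordinates, whose origin is the TCP and whose axes are the tool frame's). Camera axes: x right, y up, looking along -z (the intrinsics and any distortion apply to the point x, -y, -z); pixel columns grow to the right and rows downward; lengths in m; the calibration is good to about 2 mm. A picture is of the moment at which its call begins: read the wrist's pose just before it. calibration takes no time and is no camera call.
- close_job(): hands the job in, once; it reports no verdict.
The state is a dict: "clock": time; "joint_pos": joint angles; "qvel": joint speeds; "tau": joint torques, N m; "tool_pos": TCP position; "orientation": TCP orientation; "force": force on the tool from outside, world axes, zero at the start; "moment": the same for the moment, N m; "opening": finger opening in m.
Only numpy, scipy, OpenCV 4.12 (cv2) and the standard library are available. Lean on these libraries where they do the work, as an engineer would, in place of code of your own. Each camera call takes 0.05 s, during which the arm holds its last target. There are 200 camera calls.

### The job

The gate of the bench shaker's railing stands open. Lift its red thumb-latch bar by the black knob, swing the gate shut with the bar passing over the yellow striker, and let the bar drop fully down into the catch behind it so that the gate stays latched when you let go. Press gently on the sprung buffer and the catch, feeling for them rather than forcing, and do not disturb the jars, beaker and other things around.

Things in the scene. Friction and masses are not known exactly. Their poses are not given: they have to be found in the camera images.
- shaker: bench-top orbital shaker, white housing, aluminium platform 300 x 340 mm with top at 100 mm, low steel railing on three sides, gate on its front (-x) side. Fixed; place and yaw vary. Origin: centre of its underside; x points from the gate side inwards, y along the shut gate, z up. In its frame the gate hinge is at (-130, +140) mm; the shut gate runs from there towards -y
- catch_nominal (a point): nominal place of the latched bar's centre line in the blue catch at the gate's free end, at the height of the striker's top; at (-130, -117, 190) mm in the shaker's frame. The real catch (striker, slot and buffer together) is screwed on in a slotted foot up to 11 mm nearer or farther along the shaker's x; this offset is not measured: feel or see it
- striker_nominal (a point): nominal centre of the yellow striker's square top (190 mm high; shifts with the catch): 20 mm thick along shaker x, 24 mm along y. Behind it (+x) a slot 19 mm wide, floor at 160 mm, open at its ends, then a blue back plate with top at 215 mm. The level bar's underside is at 172 mm, so it strikes the striker unless lifted. Over 16 N between bar and catch is too much
- buffer_nominal (a point): nominal tip of the black sprung rubber buffer (shifts with the catch) that meets the gate's free end 230 mm from the hinge: 4 N per mm from first touch, 12 mm travel. Still pressed in 0.1 to 2.4 mm (0.5 to 10 N, by the catch's setting) when latched, so press the gate about 3 mm in (11 to 14 N) for the bar to drop; it then pushes the bar back onto the striker. Over 16 N is too much
- gate_hinge (a point): point on the gate's vertical hinge axis, at the height of its top rail (161 mm above the bench)
- gate (a joint): gate angle in rad: 0 shut square to the shaker (nominal latched place), growing as it swings out towards the robot; at angle a the gate runs from the hinge along (-sin a, -cos a) in the shaker's x, y. Latched it reads -0.045 to 0.045 according to the catch's setting. Slight friction: it stays where left. Steel frame 240 mm long, 10 mm thick, top at 166 mm
- latch (a joint): angle of the latch bar in rad: 0 lying level (its lowest position, both when the gate is open and when it is down in the catch), growing as its free end is lifted, up to 0.6. It falls freely under its weight. About 0.12 is needed to clear the striker's top; 0.2 is ample
- bar: red latch bar, 212 mm long, 16 mm high, 8 mm thick, about 0.14 kg, above the gate's top rail in the gate's plane. Origin: its pivot, 90 mm from the gate hinge, 180 mm above the bench; it reaches 192 mm from there towards the gate's free end (its own -y), 42 mm beyond the gate; its x is the gate's inward normal, z up when level
- knob (a point): centre of the black round knob on the bar: cylinder of 22 mm diameter, 22 mm long along the gate's normal (bar x), flat ends to pinch from above with the fingers closing along that normal. 105 mm from the pivot towards the free end and 28 mm above it: 195 mm from the gate hinge and 208 mm above the bench when level
- gate_panel: steel frame of the gate, the part that meets the buffer; origin on the hinge axis at bench level, runs along its own -y, its x axis is the inward normal
- amber_jar: bystander: amber jar with blue lid, 60 mm wide, 80 mm high, on the platform; origin under its centre
- white_jar: bystander: white jar with red lid, 56 mm wide, 75 mm high, on the platform; origin under its centre
- beaker: bystander: clear beaker, 64 mm wide, 75 mm high, on the platform; origin under its centre
- tube_rack: bystander: grey rack with blue-capped tubes, 110 x 75 x 111 mm, on the bench; origin under its centre
- slide_box: bystander: flat blue box with two windows, 85 x 110 x 23 mm, on the bench; origin under its centre
- torch: bystander: black torch standing upright, 34 mm wide, 125 mm high, on the bench; origin under its centre
- tube: bystander: blue-capped tube lying on the bench, 116 mm long, 29 mm thick; origin under its centre

How it is judged (in metres and radians):
On the way, in this order (a step that is already met when the one before it is completed fails the run):
1. the latch bar is lifted while the gate is still open (value of joint latch above 0.09 rad and value of joint gate above 0.05 rad), for 0.05 s.
2. the gate is swung to the catch with the bar still raised over the striker (value of joint latch above 0.07 rad and value of joint gate below 0.053 rad), for 0.05 s.
At the end, for the whole second after the job is handed in: The gate is shut and held by the latch: the bar lies down in the slot behind the striker (latch below 0.03 rad, gate between -0.06 and 0.053 rad), at rest (value of joint latch below 0.03 rad and value of joint gate between -0.06 and 0.053 rad and linear speed of each of bar, gate_panel below 0.02 m/s); the robot touches nothing.
It fails at once if the gate is pressed onto its buffer with more than 16 N (contact force between gate_panel and shaker above 16 N).
It fails at once if the bar is pressed or struck against the catch with more than 16 N (contact force between bar and shaker above 16 N).
It fails at once if a bystander is moved more than 20 mm (distance of any of amber_jar, white_jar, beaker, tube_rack, slide_box, torch, tube from where it was at the start of the episode above 0.02 m).
It also fails if it takes over 46 s, if anything falls off the work surface, if the arm or the gripper's body presses on something with over 40 N, if the wrist force passes 120 N, or if a joint passes its speed limit or range.

## Working session

There is one attempt and no reset: what is moved stays moved. The work goes in short steps, Python scripts to look and compute and a tool call to move; the robot and the scene stay as the last step left them, time stands still between calls to the robot, and variables do not carry over. Pictures are saved under pics/ and viewed, about 8 in all and at most 12, crops included, and the job is handed in when it is done.

Besides the shell and the picture viewer there is one more tool, called after "Call:" in YAML: its name, and indented under it one key for each argument. move_arm: Moves the arm, as the interface text tells. Its arguments: {"type":"object","properties":{"commands":{"type":"array"},"jaw":{"type":"number"}},"required":["commands"]}

```bash
ls && mkdir -p pics && cat > h.py <<'E'
import numpy as np, cv2
from plant import get_obs, snapshot, calibration, ctrl
from scipy.spatial.transform import Rotation as R
def toolT(o):
    T=np.eye(4);T[:3,:3]=R.from_euler('xyz',o['orientation'],degrees=True).as_matrix();T[:3,3]=o['tool_pos'];return T
def cam(name,o=None):
    c=calibration(name)
    return np.array(c['mtx']), (np.array(c['T']) if 'T' in c else toolT(o)@np.array(c['tool_from_camera'])), c
def cloud(d,K,T):
    v,u=np.mgrid[:480,:640]; x=(u-K[0,2])/K[0,0]*d; y=(v-K[1,2])/K[1,1]*d
    P=np.stack([x,-y,-d],-1); return P@T[:3,:3].T+T[:3,3]
E
python3 - <<'E'
from h import *
o=get_obs();print(o)
for n in('scene','top'):
    p,d=snapshot(n);cv2.imwrite(f'pics/{n}0.png',p[...,::-1]);np.save(f'pics/{n}0.npy',d)
    K,T,c=cam(n);print(n,c)
print(calibration('wrist'))
E
```

```text
pics
{'clock': 0.0, 'joint_pos': array([ 8.94439409e+01,  2.05904216e+01,  6.34597497e-01, -2.20211170e-02,
       -7.01347143e+01, -1.65069633e+01]), 'qvel': array([-0.01475076,  0.00362332, -0.13679456, -0.05343373, -0.01584947,
       -0.02227552]), 'tau': array([ 3.20988611e-04, -5.82713485e+01,  2.93054563e+01,  6.99708447e+00,
        6.95720402e-03, -1.49336333e-04]), 'tool_pos': array([0.19793062, 0.64482435, 0.2256344 ]), 'orientation': array([   3.62950548,   89.9071243 , -103.44101625]), 'force': array([-0.31203131,  0.16265793, -0.18652099]), 'moment': array([-0.01330335, -0.02144639, -0.06976077]), 'opening': 0.0878487729773813}
scene {'mtx': array([[508.61146175,   0.        , 312.32264142],
       [  0.        , 508.61146175, 238.58025766],
       [  0.        ,   0.        ,   1.        ]]), 'T': array([[-0.83544547, -0.33771592,  0.43356525,  1.16529433],
       [ 0.54919594, -0.54226585,  0.63587072,  0.89482722],
       [ 0.02036396,  0.76934758,  0.63850576,  1.06830939],
       [ 0.        ,  0.        ,  0.        ,  1.        ]])}
top {'mtx': array([[515.348678
[... 212 characters left out ...]
0.999872  ,  0.01244364, -0.01005694, -0.01709657],
       [-0.00710504,  0.21786046,  0.97595407,  1.51178321],
       [ 0.        ,  0.        ,  0.        ,  1.        ]])}
{'mtx': array([[335.03461944,   0.        , 316.49538617],
       [  0.        , 335.03461944, 240.76516625],
       [  0.        ,   0.        ,   1.        ]]), 'tool_from_camera': array([[-4.80569970e-04,  2.92926995e-01, -9.56134690e-01,
        -1.58035761e-01],
       [-5.52726963e-05,  9.56134791e-01,  2.92927054e-01,
         7.96259390e-02],
       [ 9.99999883e-01,  1.93620088e-04, -4.43298803e-04,
         1.54499535e-04],
       [ 0.00000000e+00,  0.00000000e+00,  0.00000000e+00,
         1.00000000e+00]])}
```

View pics/top0.png

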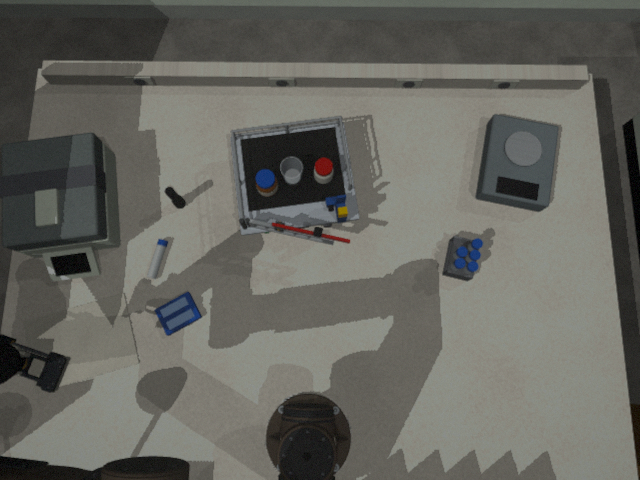

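View pics/scene0.png

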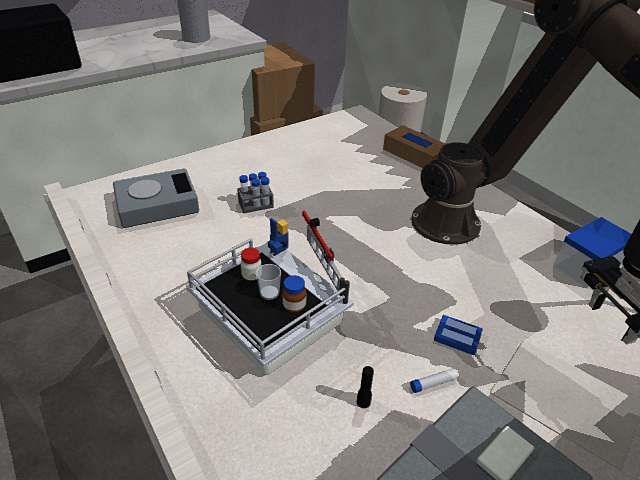

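The top view shows the gate hinge near (243,222), red bar (275,225)-(350,240) with knob (319,232), yellow striker (342,213), blue back plate (335,203). The scene view shows the same: knob (315,222), striker (282,227). Now the numbers.

```bash
python3 - <<'E'
from h import *
for n,box in(('top',(225,355,110,250)),('scene',(180,360,205,370))):
    p=cv2.imread(f'pics/{n}0.png');d=np.load(f'pics/{n}0.npy');K,T,_=cam(n);P=cloud(d,K,T)
    h=cv2.cvtColor(p,cv2.COLOR_BGR2HSV).astype(int);H,S,V=h[...,0],h[...,1],h[...,2]
    m0=np.zeros(d.shape,bool);m0[box[2]:box[3],box[0]:box[1]]=1;m0&=d>0
    def rep(name,m,zlo,zhi):
        m=m&m0&(P[...,2]>zlo)&(P[...,2]<zhi);q=P[m]
        if len(q)<3:print(n,name,len(q));return q
        print(n,name,len(q),'mean',q.mean(0).round(4),'min',q.min(0).round(3),'max',q.max(0).round(3));return q
    red=((H<8)|(H>172))&(S>120)&(V>60)
    sel=np.zeros_like(m0); 
    q=rep('red',red,.16,.2)
    if n=='top': red[:180]=0;
    q=P[red&m0&(P[...,2]>.165)&(P[...,2]<.205)]
    c=q.mean(0); 
    q=q[np.linalg.norm(q-np.median(q,0),axis=1)<.15];c=q.mean(0);u=np.linalg.svd(q-c)[2][0];t=(q-c)@u
    print(' bar',c.round(4),'dir',u.round(4),'ends',(c+u*t.min()).round(4),(c+u*t.max()).round(4),'len',np.ptp(t).round(3))
    yel=(H>18)&(H<35)&(S>120)&(V>100);q=rep('yellow',yel,.17,.21)
    rep('yellowtop',yel,.185,.195)
    blue=(H>100)&(H<125)&(S>120)
    rep('bluetop',blue,.205,.225)
    blk=(V<45)
    rep('knob',blk,.2,.222)
    rep('hinge',blk,.155,.19)
E
```

```text
top red 471 mean [ 0.6402 -0.0145  0.181 ] min [ 0.514 -0.101  0.165] max [0.756 0.103 0.195]
 bar [0.5406 0.0043 0.1878] dir [-0.2127 -0.9771  0.001 ] ends [0.562  0.1025 0.1877] [ 0.5176 -0.1013  0.1879] len 0.209
top yellow 66 mean [ 0.6    -0.083   0.1905] min [ 0.589 -0.096  0.185] max [ 0.611 -0.072  0.198]
top yellowtop 63 mean [ 0.6001 -0.0829  0.1904] min [ 0.589 -0.096  0.185] max [ 0.611 -0.072  0.195]
top bluetop 29 mean [ 0.6309 -0.0781  0.2137] min [ 0.626 -0.089  0.206] max [ 0.636 -0.066  0.219]
top knob 61 mean [ 0.5347 -0.0184  0.2169] min [ 0.524 -0.03   0.208] max [ 0.547 -0.009  0.222]
top hinge 26 mean [0.6061 0.1348 0.1694] min [0.546 0.076 0.155] max [0.713 0.188 0.188]
scene red 410 mean [ 0.6563 -0.0079  0.1776] min [ 0.519 -0.101  0.16 ] max [0.757 0.104 0.196]
 bar [ 0.7334 -0.0287  0.1735] dir [-0.3373 -0.9401  0.0493] ends [ 0.7411 -0.0072  0.1724] [ 0.7235 -0.0564  0.1749] len 0.052
scene yellow 84 mean [ 0.6027 -0.0805  0.1838] min [ 0.59  -0.099  0.17 ] max [ 0.614 -0.068  0.192]
scene yellowtop 49 mean [ 0.6019 -0.0827  0.1888] min [ 0.59  -0.099  0.185] max [ 0.614 -0.068  0.192]
scene bluetop 31 mean [ 0.6185 -0.0672  0.2111] min [ 0.533 -0.092  0.206] max [ 0.637 -0.004  0.217]
scene knob 69 mean [ 0.5416 -0.0159  0.2118] min [ 0.529 -0.092  0.2  ] max [ 0.636 -0.004  0.221]
scene hinge 88 mean [0.5881 0.1052 0.1687] min [ 0.539 -0.089  0.155] max [0.755 0.196 0.189]
```

```bash
cat >> h.py <<'E'
def go(pos,zdir):
    "print tool-frame shift (cm) and spin (rad) to bring TCP to pos, tool z along horizontal zdir (mod half turn), also tilt error"
    o=get_obs();M=toolT(o)[:3,:3];z=np.array([*zdir,0.])/np.hypot(*zdir)
    s=M.T@(np.array(pos)-o['tool_pos'])*100;l=M.T@z;a=np.arctan2(-l[1],l[2]);a2=(a+np.pi/2)%np.pi-np.pi/2
    print('t',round(o['clock'],2),'tcp',o['tool_pos'].round(4),'F',o['force'].round(1),'open',round(o['opening'],4));print('  toolx',M[:,0].round(3),'y',M[:,1].round(3),'z',M[:,2].round(3))
    print('  shift cm',s.round(2),'spin',round(a2,3),'j6',o['joint_pos'][5].round(1));return s,a2
E
python3 - <<'E'
from h import *
p=cv2.imread('pics/top0.png');d=np.load('pics/top0.npy');K,T,_=cam('top');P=cloud(d,K,T)
# platform mat yaw: dark flat points at z~0.1
g=cv2.cvtColor(p,cv2.COLOR_BGR2GRAY)
m=((abs(P[...,2]-.1)<.012)&(g<50)).astype(np.uint8);m[:110]=0;m[250:]=0;m[:,:225]=0;m[:,360:]=0
m=cv2.morphologyEx(m,cv2.MORPH_OPEN,np.ones((3,3)));q=P[m>0][:,:2].astype(np.float32)
r=cv2.minAreaRect(q*1000);print('mat',len(q),r)
# whole platform+frame footprint at z .09-.11
m=(abs(P[...,2]-.1)<.012);m[:,:225]=0;m[:,365:]=0;m[:105]=0;m[250:]=0
q=P[m][:,:2].astype(np.float32);print('plat',cv2.minAreaRect(q*1000))
th=np.array([-.2127,-.9771]);n=[.9771,-.2127]
go([.535,-.02,.36],n)
E
```

```text
mat 5323 ((752.0048217773438, 57.58057403564453), (220.9210662841797, 279.5414123535156), 8.539003372192383)
plat ((699.5065307617188, 50.67814636230469), (355.2757263183594, 340.4339599609375), 8.889045715332031)
t 0.1 tcp [0.198  0.6448 0.2257] F [-0.3  0.4  0.9] open 0.0877
  toolx [-0.    -0.002 -1.   ] y [ 0.956 -0.294  0.   ] z [-0.294 -0.956  0.002]
  shift cm [-13.34  51.74  53.68] spin 1.487 j6 -16.5
```

Call:
move_arm:
  commands:
    - [[-2.2, 0, 0, 0.148], [-2.2, 0, 0, 0.148], [-2.2, 0, 0, 0.148], [-2.2, 0, 0, 0.148], [-2.2, 0, 0, 0.148], [-2.2, 0, 0, 0.148], [0, 0, 0, 0.148], [0, 0, 0, 0.148]]

```text
clock: 0.9
tool_pos: [0.198, 0.6454, 0.359]
orientation: [-78.2, 90.0, 106.6]
force: [-0.2, -0.3, -0.9]
opening: 0.0878
```

Call:
move_arm:
  commands:
    - [[0, 0, 0, 0.148], [0, 0, 0, 0.148], [0, 0, 0, 0], [0, 0, 0, 0]]

```text
clock: 1.3
tool_pos: [0.198, 0.6452, 0.3582]
orientation: [92.8, 90.0, -98.8]
force: [-0.2, -0.3, -0.0]
opening: 0.0878
```

```bash
python3 -c "
from h import *
go([.535,-.02,.36],[.9771,-.2127])"
```

```text
t 1.3 tcp [0.198  0.6452 0.3582] F [-0.2 -0.3 -0. ] open 0.0878
  toolx [-0.    -0.001 -1.   ] y [-0.201 -0.98   0.001] z [-0.98   0.201 -0.   ]
  shift cm [ -0.14  58.38 -46.39] spin 0.012 j6 -101.1
```

Call:
move_arm:
  commands:
    - [[0, 3.65, -2.9, 0], [0, 3.65, -2.9, 0], [0, 3.65, -2.9, 0], [0, 3.65, -2.9, 0], [0, 3.65, -2.9, 0], [0, 3.65, -2.9, 0], [0, 3.65, -2.9, 0], [0, 3.65, -2.9, 0]]

```text
clock: 2.1
tool_pos: [0.3655, 0.31, 0.3588]
orientation: [-108.2, 90.0, 60.2]
force: [1.0, 0.4, 0.3]
opening: 0.0878
```

Call:
move_arm:
  commands:
    - [[0, 3.65, -2.9, 0], [0, 3.65, -2.9, 0], [0, 3.65, -2.9, 0], [0, 3.65, -2.9, 0], [0, 3.65, -2.9, 0], [0, 3.65, -2.9, 0], [0, 3.65, -2.9, 0], [0, 3.65, -2.9, 0]]

```text
clock: 2.9
tool_pos: [0.5326, -0.0236, 0.3588]
orientation: [-142.6, 90.0, 25.7]
force: [2.1, 1.1, 0.3]
opening: 0.0873
```

Call:
move_arm:
  commands:
    - [[0, 0, 0, 0], [0, 0, 0, 0]]

```text
clock: 3.1
tool_pos: [0.5322, -0.0228, 0.358]
orientation: [21.1, 89.9, -170.7]
force: [-0.3, 0.8, 0.4]
opening: 0.0876
```

```bash
python3 - <<'E'
from h import *
go([.535,-.02,.36],[.9771,-.2127])
o=get_obs();p,d=snapshot('wrist');cv2.imwrite('pics/w1.png',p[...,::-1]);np.savez('pics/w1.npz',d=d,T=toolT(o))
E
```

```text
t 3.1 tcp [ 0.5322 -0.0228  0.358 ] F [-0.3  0.8  0.4] open 0.0876
  toolx [-0.001 -0.    -1.   ] y [-0.205 -0.979  0.   ] z [-0.979  0.205  0.001]
  shift cm [-0.2  -0.34 -0.21] spin 0.007 j6 -30.5
```

View pics/w1.png

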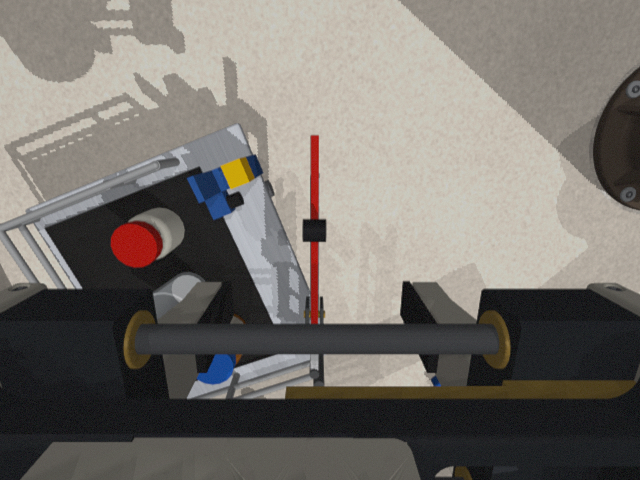

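The wrist view shows the bar vertical at column 314 (rows 135–325), knob (314,230), striker (238,173), back plate (210,185), buffer tip (235,200).

```bash
python3 - <<'E'
from h import *
z=np.load('pics/w1.npz');d=z['d'];c=calibration('wrist');K=np.array(c['mtx']);T=z['T']@np.array(c['tool_from_camera'])
p=cv2.imread('pics/w1.png');h=cv2.cvtColor(p,cv2.COLOR_BGR2HSV).astype(int);H,S,V=h[...,0],h[...,1],h[...,2];P=cloud(d,K,T)
def onplane(u,v,zp):
    r=T[:3,:3]@np.array([(u-K[0,2])/K[0,0],-(v-K[1,2])/K[1,1],-1]);return T[:3,3]+r*(zp-T[2,3])/r[2]
box=np.zeros(d.shape,bool);box[120:322,150:340]=1
red=((H<8)|(H>172))&(S>120)&(V>60)&box;red[:,:290]=0
m=red&(abs(P[...,2]-.188)<.008);q=P[m];c0=q.mean(0);u=np.linalg.svd(q-c0)[2][0];u*=-np.sign(u[1]);t=(q-c0)@u
print('bar',len(q),c0.round(4),u.round(4),'end',(c0+u*t.max()).round(4))
e=c0+u*t.max();print('hinge from bar',(e-u*.282).round(4))
k=(V<50)&box&(P[...,2]>.2)&(P[...,2]<.225);k[:, :295]=0
q=P[k];print('knob',len(q),q.mean(0).round(4),q.min(0).round(4),q.max(0).round(4))
yel=(H>18)&(H<35)&(S>120)&(V>80)&box
q=P[yel&(abs(P[...,2]-.19)<.006)];print('yel',len(q),q.mean(0).round(4),cv2.minAreaRect((q[:,:2]*1000).astype(np.float32)))
bl=(H>100)&(H<125)&(S>120)&box
q=P[bl&(abs(P[...,2]-.215)<.006)];print('back',len(q),q.mean(0).round(4),cv2.minAreaRect((q[:,:2]*1000).astype(np.float32)))
E
```

```text
bar 1206 [ 0.5359 -0.0164  0.1877] [-2.111e-01 -9.775e-01  5.000e-04] end [ 0.5172 -0.1032  0.1878]
hinge from bar [0.5767 0.1724 0.1876]
knob 458 [ 0.5351 -0.0219  0.2168] [ 0.5236 -0.032   0.2101] [ 0.5467 -0.0098  0.2207]
yel 552 [ 0.5984 -0.0838  0.1896] ((579.8001098632812, -4.640525817871094), (21.987865447998047, 191.22816467285156), 13.698962211608887)
back 247 [ 0.6303 -0.081   0.2141] ((630.976318359375, -80.80316162109375), (7.030902862548828, 24.05390739440918), 7.722728729248047)
```

```bash
python3 -c "
from h import *
go([.5355,-.019,.191],[.9775,-.2111])"
```

```text
t 3.15 tcp [ 0.532  -0.0219  0.3583] F [-0.2  1.1  0.9] open 0.0876
  toolx [-0.001  0.    -1.   ] y [-0.204 -0.979  0.   ] z [-0.979  0.204  0.001]
  shift cm [16.73 -0.36 -0.29] spin 0.007 j6 -30.5
```

Call:
move_arm:
  commands:
    - [[2.5, -0.36, -0.29, 0.007], [2.5, 0, 0, 0], [2.5, 0, 0, 0], [2.5, 0, 0, 0], [2.5, 0, 0, 0], [2.0, 0, 0, 0], [0, 0, 0, 0], [0, 0, 0, 0]]
  jaw: 5

```text
clock: 3.95
tool_pos: [0.5358, -0.0177, 0.2144]
orientation: [165.0, 90.0, -27.1]
force: [-0.2, 0.3, -0.6]
opening: 0.0504
```

```bash
python3 -c "
from h import *
go([.5355,-.019,.191],[.9775,-.2111])"
```

```text
t 3.95 tcp [ 0.5358 -0.0177  0.2144] F [-0.2  0.3 -0.6] open 0.0504
  toolx [ 0. -0. -1.] y [-0.21  -0.978  0.   ] z [-0.978  0.21  -0.001]
  shift cm [2.34 0.13 0.  ] spin 0.002 j6 -31.2
```

Call:
move_arm:
  commands:
    - [[1.1, 0.1, 0, 0], [1.2, 0, 0, 0], [0, 0, 0, 0], [0, 0, 0, 0]]

```text
clock: 4.35
tool_pos: [0.5354, -0.0198, 0.1903]
orientation: [42.2, 90.0, -150.0]
force: [-0.3, -0.4, -0.9]
opening: 0.0503
```

Call:
move_arm:
  commands:
    - [[0, 0, 0, 0], [0, 0, 0, 0], [0, 0, 0, 0], [0, 0, 0, 0], [0, 0, 0, 0], [0, 0, 0, 0]]
  jaw: 1.6

```text
clock: 4.95
tool_pos: [0.5355, -0.0197, 0.1907]
orientation: [-179.5, 90.0, -11.7]
force: [-0.5, -0.0, 0.3]
opening: 0.0217
```

```bash
cat >> h.py <<'E'
HG=np.array([.5767,.1724]);YAW=.143
def st():
    "gate angle, radius and latch angle implied by the grasp point"
    o=get_obs();T=toolT(o);g=T[:3,3]-T[:3,0]*ctrl.grip_point_offset
    v=g[:2]-HG;r=np.hypot(*v);a=YAW-np.arctan2(v[0],-v[1])
    u=v/r;n=np.array([-u[1],u[0]])
    zy=np.arctan2(T[1,2],T[0,2]);
    print('grip',g.round(4),'r',r.round(4),'gate',a.round(4),'Fn(+out of catch=-)',np.dot(o['force'][:2],n).round(2),'Fu',np.dot(o['force'][:2],u).round(2),'Fz',o['force'][2].round(2),'M',o['moment'].round(2),'open',o['opening'].round(4))
    return g,r,a
E
python3 -c "
from h import *
st();go([.5355,-.019,.191],[.9775,-.2111])"
```

```text
Traceback (most recent call last):
  File "h.py", line 25, in st
    print('grip',g.round(4),'r',r.round(4),'gate',a.round(4),'Fn(+out of catch=-)',np.dot(o['force'][:2],n).round(2),'Fu',np.dot(o['force'][:2],u).round(2),'Fz',o['force'][2].round(2),'M',o['moment'].round(2),'open',o['opening'].round(4))
                                                                                                                                                                                                                        ^^^^^^^^^^^^^^^^^^
AttributeError: 'float' object has no attribute 'round'
```

Call:
move_arm:
  commands:
    - [[-0.3, -0.09, 0, 0], [-0.32, -0.1, 0, 0], [-0.62, -0.22, 0, 0], [-0.59, -0.26, 0, 0], [-0.59, -0.3, 0, 0], [0, 0, 0, 0], [0, 0, 0, 0]]

```text
clock: 5.65
tool_pos: [0.5379, -0.0099, 0.2153]
orientation: [-153.2, 89.9, 14.5]
force: [-0.9, 0.8, -1.3]
opening: 0.0219
```

```bash
sed -i "s/o\['opening'\].round(4)/round(o['opening'],4)/" h.py && python3 - <<'E'
from h import *
st();go([.5355,-.019,.191],[.9775,-.2111])
p,d=snapshot('scene');cv2.imwrite('pics/s1.png',cv2.resize(p[190:350,180:400,::-1],None,fx=3,fy=3))
E
```

```text
grip [ 0.5379 -0.0099  0.2341] r 0.1864 gate 0.3527 Fn(+out of catch=-) -1.1 Fu -0.62 Fz -1.3 M [0.34 0.24 0.13] open 0.0219
t 5.65 tcp [ 0.5379 -0.0099  0.2153] F [-0.9  0.8 -1.3] open 0.0219
  toolx [ 0.001  0.    -1.   ] y [-0.212 -0.977 -0.001] z [-0.977  0.212 -0.001]
  shift cm [2.43 0.94 0.05] spin -0.001 j6 -32.1
```

View pics/s1.png

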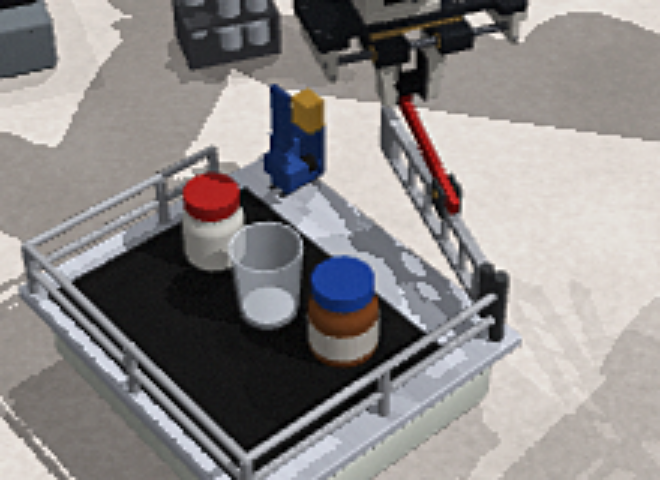

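Bar visibly raised above the gate rail. Now swing.

Call:
move_arm:
  commands:
    - [[0, -0.01, -0.56, -0.03], [0, -0.01, -0.56, -0.03], [0, -0.01, -0.56, -0.03], [0, -0.01, -0.56, -0.03], [0, -0.01, -0.56, -0.03], [0, -0.01, -0.56, -0.03], [0, -0.01, -0.56, -0.03], [0, -0.01, -0.56, -0.03]]

```text
clock: 6.5
tool_pos: [0.5824, -0.0141, 0.215]
orientation: [-136.3, 90.0, 45.3]
force: [-1.0, 2.1, 0.5]
opening: 0.022
```

Call:
move_arm:
  commands:
    - [[0, 0, -0.37, -0.02], [0, 0, -0.37, -0.02], [0, 0, 0, 0], [0, 0, 0, 0]]

```text
clock: 6.9
tool_pos: [0.5895, -0.0138, 0.2148]
orientation: [-126.1, 90.0, 57.7]
force: [-0.8, 2.3, -0.5]
opening: 0.022
```

```bash
python3 -c "
from h import *
g,r,a=st();u=[np.sin(YAW-a),-np.cos(YAW-a)];go([0,0,0],[-u[1],u[0]])"
```

```text
grip [ 0.5895 -0.0138  0.2336] r 0.1867 gate 0.0744 Fn(+out of catch=-) -0.64 Fu -2.31 Fz -0.46 M [1.23 0.33 0.19] open 0.022
t 6.9 tcp [ 0.5895 -0.0138  0.2148] F [-0.8  2.3 -0.5] open 0.022
  toolx [ 0.  0. -1.] y [ 0.066 -0.998 -0.   ] z [-0.998 -0.066 -0.   ]
  shift cm [21.47 -5.24 58.74] spin -0.003 j6 -13.9
```

Call:
move_arm:
  commands:
    - [[0, 0, -0.15, -0.008], [0, 0, -0.15, -0.008], [0, 0, -0.15, -0.008], [0, 0, 0, 0], [0, 0, 0, 0]]

```text
clock: 7.4
tool_pos: [0.594, -0.0135, 0.2147]
orientation: [-116.8, 90.0, 68.3]
force: [-1.2, 4.0, -1.3]
opening: 0.0216
```

Call:
move_arm:
  commands:
    - [[0, 0, -0.1, -0.005], [0, 0, -0.1, -0.005], [0, 0, 0, 0], [0, 0, 0, 0]]

```text
clock: 7.8
tool_pos: [0.596, -0.0133, 0.2147]
orientation: [-90.6, 90.0, 95.2]
force: [-1.4, 3.9, -0.8]
opening: 0.0217
```

```bash
python3 -c "
from h import *
g,r,a=st();u=[np.sin(YAW-a),-np.cos(YAW-a)];go([0,0,0],[-u[1],u[0]])"
```

```text
grip [ 0.596  -0.0133  0.2335] r 0.1867 gate 0.0396 Fn(+out of catch=-) -0.96 Fu -4.0 Fz -0.79 M [2.04 0.48 0.14] open 0.0217
t 7.8 tcp [ 0.596  -0.0133  0.2147] F [-1.4  3.9 -0.8] open 0.0217
  toolx [-0.  0. -1.] y [ 0.1   -0.995 -0.   ] z [-0.995 -0.1   -0.   ]
  shift cm [21.47 -7.27 59.17] spin -0.003 j6 -11.7
```

Call:
move_arm:
  commands:
    - [[0, -0.02, -0.1, -0.005], [0, -0.02, -0.1, -0.005], [0, 0, 0, 0], [0, 0, 0, 0]]

```text
clock: 8.2
tool_pos: [0.5979, -0.013, 0.2148]
orientation: [84.5, 90.0, -89.2]
force: [-1.5, 2.8, -0.6]
opening: 0.0218
```

```bash
python3 -c "
from h import *
st()"
```

```text
grip [ 0.5979 -0.013   0.2336] r 0.1866 gate 0.0289 Fn(+out of catch=-) -1.22 Fu -2.92 Fz -0.62 M [1.44 0.47 0.22] open 0.0218
```

Call:
move_arm:
  commands:
    - [[0, -0.02, -0.1, -0.005], [0, 0, 0, 0], [0, 0, 0, 0]]

```text
clock: 8.5
tool_pos: [0.5989, -0.0128, 0.2149]
orientation: [99.7, 90.0, -73.7]
force: [-1.2, 1.4, -0.3]
opening: 0.0216
```

```bash
python3 -c "
from h import *
st()"
```

```text
grip [ 0.5989 -0.0128  0.2337] r 0.1865 gate 0.0235 Fn(+out of catch=-) -1.03 Fu -1.51 Fz -0.31 M [0.84 0.52 0.3 ] open 0.0216
```

Call:
move_arm:
  commands:
    - [[0, 0, -0.1, -0.005], [0, 0, 0, 0], [0, 0, 0, 0]]

```text
clock: 8.8
tool_pos: [0.6, -0.0127, 0.2149]
orientation: [116.9, 90.0, -56.3]
force: [-1.8, -0.2, 0.8]
opening: 0.0217
```

```bash
python3 -c "
from h import *
st()"
```

```text
grip [ 0.6    -0.0127  0.2337] r 0.1865 gate 0.018 Fn(+out of catch=-) -1.83 Fu -0.04 Fz 0.85 M [0.43 0.45 0.26] open 0.0217
```

Call:
move_arm:
  commands:
    - [[0, 0, -0.1, -0.005], [0, 0, 0, 0], [0, 0, 0, 0]]

```text
clock: 9.1
tool_pos: [0.6009, -0.0125, 0.2149]
orientation: [102.1, 90.0, -70.8]
force: [-0.8, -0.5, 0.5]
opening: 0.0218
```

```bash
python3 -c "
from h import *
st()"
```

```text
grip [ 0.6009 -0.0125  0.2337] r 0.1865 gate 0.0126 Fn(+out of catch=-) -0.84 Fu 0.39 Fz 0.48 M [0.14 0.48 0.28] open 0.0218
```

Call:
move_arm:
  commands:
    - [[0, 0, -0.1, -0.005], [0, 0, 0, 0], [0, 0, 0, 0]]

```text
clock: 9.4
tool_pos: [0.6019, -0.0124, 0.2148]
orientation: [83.9, 90.0, -88.7]
force: [-1.9, -1.1, 1.9]
opening: 0.0218
```

```bash
python3 -c "
from h import *
st()"
```

```text
grip [ 0.6019 -0.0124  0.2336] r 0.1865 gate 0.0076 Fn(+out of catch=-) -2.04 Fu 0.81 Fz 1.87 M [-0.15  0.64  0.29] open 0.0218
```

Call:
move_arm:
  commands:
    - [[0, 0, -0.05, -0.003], [0, 0, 0, 0], [0, 0, 0, 0]]

```text
clock: 9.7
tool_pos: [0.6022, -0.0124, 0.2148]
orientation: [31.6, 90.0, -140.8]
force: [-3.8, -1.9, 0.9]
opening: 0.0218
```

```bash
python3 -c "
from h import *
st()"
```

```text
grip [ 0.6022 -0.0124  0.2336] r 0.1865 gate 0.0061 Fn(+out of catch=-) -4.01 Fu 1.35 Fz 0.91 M [-0.5   1.05  0.24] open 0.0218
```

Call:
move_arm:
  commands:
    - [[0, 0, -0.05, -0.002], [0, 0, -0.05, -0.002], [0, 0, 0, 0], [0, 0, 0, 0]]

```text
clock: 10.1
tool_pos: [0.6027, -0.0124, 0.2146]
orientation: [10.1, 89.9, -162.1]
force: [-5.7, -2.4, 2.0]
opening: 0.0218
```

```bash
python3 -c "
from h import *
st()"
```

```text
grip [ 0.6027 -0.0124  0.2334] r 0.1866 gate 0.0032 Fn(+out of catch=-) -6.03 Fu 1.57 Fz 2.0 M [-0.66  1.78  0.17] open 0.0218
```

Call:
move_arm:
  commands:
    - [[0, 0, -0.05, -0.002], [0, 0, 0, 0], [0, 0, 0, 0]]

```text
clock: 10.4
tool_pos: [0.6029, -0.0124, 0.2146]
orientation: [7.2, 89.9, -164.8]
force: [-5.7, -2.5, 2.9]
opening: 0.0218
```

```bash
python3 -c "
from h import *
st()"
```

```text
grip [ 0.6029 -0.0123  0.2334] r 0.1866 gate 0.0019 Fn(+out of catch=-) -5.98 Fu 1.66 Fz 2.94 M [-0.69  2.05  0.1 ] open 0.0218
```

Call:
move_arm:
  commands:
    - [[0, 0, -0.05, -0.002], [0, 0, -0.05, -0.002], [0, 0, 0, 0], [0, 0, 0, 0]]

```text
clock: 10.8
tool_pos: [0.6033, -0.0125, 0.2144]
orientation: [4.9, 89.8, -166.9]
force: [-7.5, -2.8, 2.4]
opening: 0.0215
```

```bash
python3 -c "
from h import *
st();st();g,r,a=st();u=[np.sin(YAW-a),-np.cos(YAW-a)];go([0,0,0],[-u[1],u[0]])"
```

```text
grip [ 0.6033 -0.0124  0.2332] r 0.1867 gate -0.0001 Fn(+out of catch=-) -7.8 Fu 1.73 Fz 2.42 M [-0.8   2.61  0.05] open 0.0215
grip [ 0.6033 -0.0124  0.2332] r 0.1867 gate -0.0001 Fn(+out of catch=-) -7.8 Fu 1.73 Fz 2.42 M [-0.8   2.61  0.05] open 0.0215
grip [ 0.6033 -0.0124  0.2332] r 0.1867 gate -0.0001 Fn(+out of catch=-) -7.8 Fu 1.73 Fz 2.42 M [-0.8   2.61  0.05] open 0.0215
t 10.8 tcp [ 0.6033 -0.0125  0.2144] F [-7.5 -2.8  2.4] open 0.0215
  toolx [-0.003 -0.001 -1.   ] y [ 0.142 -0.99   0.   ] z [-0.99  -0.142  0.003]
  shift cm [21.62 -9.8  59.47] spin -0.001 j6 -9.2
```

Call:
move_arm:
  commands:
    - [[0, 0, -0.05, -0.002], [0, 0, 0, 0], [0, 0, 0, 0]]

```text
clock: 11.1
tool_pos: [0.6035, -0.0125, 0.2143]
orientation: [4.6, 89.8, -167.1]
force: [-9.1, -4.2, 3.1]
opening: 0.0218
```

```bash
python3 -c "
from h import *
st()"
```

```text
grip [ 0.6036 -0.0124  0.2331] r 0.1868 gate -0.0013 Fn(+out of catch=-) -9.64 Fu 2.81 Fz 3.13 M [-0.83  2.97  0.09] open 0.0218
```

Call:
move_arm:
  commands:
    - [[0, 0, -0.05, -0.001], [0, 0, -0.05, -0.001], [0, 0, 0, 0], [0, 0, 0, 0]]

```text
clock: 11.5
tool_pos: [0.6038, -0.0125, 0.214]
orientation: [3.6, 89.7, -168.0]
force: [-10.6, -4.0, 4.5]
opening: 0.0219
```

```bash
python3 -c "
from h import *
st()
o=get_obs();p,d=snapshot('wrist');cv2.imwrite('pics/w2.png',p[...,::-1]);np.savez('pics/w2.npz',d=d,T=toolT(o))"
```

```text
grip [ 0.6039 -0.0125  0.2328] r 0.1869 gate -0.0031 Fn(+out of catch=-) -11.11 Fu 2.45 Fz 4.48 M [-0.97  3.54  0.07] open 0.0219
```

View pics/w2.png

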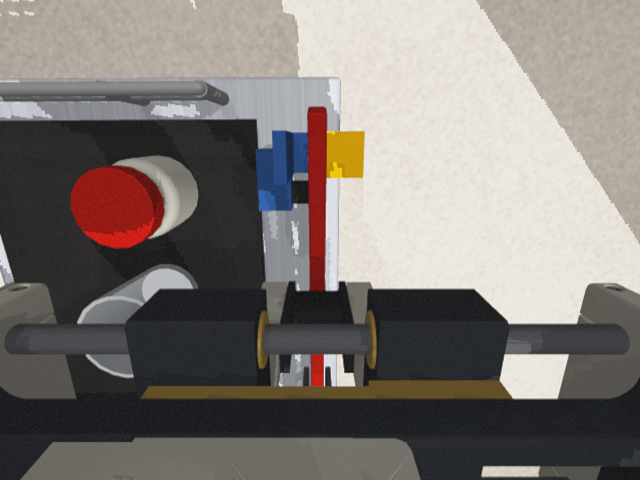

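Bar (308–326 px) appears just past the striker's inner edge (~327 px), over the slot. Quantify the clearance.

```bash
python3 - <<'E'
from h import *
z=np.load('pics/w2.npz');d=z['d'];c=calibration('wrist');K=np.array(c['mtx']);C=np.array(c['tool_from_camera'])
p=cv2.imread('pics/w2.png');h=cv2.cvtColor(p,cv2.COLOR_BGR2HSV).astype(int);H,S,V=h[...,0],h[...,1],h[...,2]
P=cloud(d,K,C) # tool frame: z = -inward
W=cloud(d,K,z['T']@C)
for v in (138,146,154,162,170):
    r=((H[v]<8)|(H[v]>172))&(S[v]>120);r[:290]=0;r[345:]=0;y=(H[v]>18)&(H[v]<35)&(S[v]>120);ur=np.where(r)[0];uy=np.where(y)[0];uy=uy[uy>300]
    dr=np.median(d[v,ur]);dy=np.median(d[v,uy+0])
    f=lambda u,dd:(u-K[0,2])/K[0,0]*dd*1000
    print(v,'bar',ur[[0,-1]],dr.round(4),'z',f(ur[0]-.5,dr).round(2),f(ur[-1]+.5,dr).round(2),W[v,int(ur.mean()),2].round(3),'| yel',uy[[0,-1]],dy.round(4),f(uy[0]-.5,dy).round(2),f(uy[-1]+.5,dy).round(2),W[v,uy[len(uy)//2],2].round(3))
E
```

```text
138 bar [308 325] 0.1375 z -3.69 3.7 0.229 | yel [327 364] 0.1741 5.2 24.95 0.191
146 bar [308 325] 0.1389 z -3.73 3.73 0.228 | yel [327 363] 0.1754 5.24 24.61 0.191
154 bar [308 325] 0.1411 z -3.79 3.79 0.227 | yel [327 363] 0.1767 5.28 24.79 0.19
162 bar [308 325] 0.1421 z -3.82 3.82 0.227 | yel [327 363] 0.1777 5.31 24.92 0.19
170 bar [308 325] 0.1443 z -3.87 3.88 0.225 | yel [327 362] 0.1791 5.35 24.59 0.19
```

About 1.2 mm clearance. Press a touch more, then lower along the arc in stages.

Call:
move_arm:
  commands:
    - [[0, 0, -0.05, -0.001], [0.3, 0.15, 0, 0], [0.29, 0.15, 0, 0], [0.3, 0.13, 0, 0], [0.29, 0.13, 0, 0], [0, 0, 0, 0], [0, 0, 0, 0]]

```text
clock: 12.25
tool_pos: [0.6046, -0.018, 0.2017]
orientation: [1.7, 89.6, -169.9]
force: [-11.0, -4.3, 1.2]
opening: 0.0218
```

```bash
python3 -c "
from h import *
st()"
```

```text
grip [ 0.6047 -0.018   0.2205] r 0.1925 gate -0.0032 Fn(+out of catch=-) -11.46 Fu 2.61 Fz 1.2 M [-1.04  3.63  0.02] open 0.0218
```

Call:
move_arm:
  commands:
    - [[0.2, 0.07, 0, 0], [0.2, 0.07, 0, 0], [0, 0, 0, 0], [0, 0, 0, 0]]

```text
clock: 12.65
tool_pos: [0.6049, -0.0194, 0.1977]
orientation: [1.6, 89.6, -169.9]
force: [-10.4, -4.8, 2.5]
opening: 0.022
```

```bash
python3 -c "
from h import *
st()"
```

```text
grip [ 0.605  -0.0193  0.2165] r 0.1938 gate -0.0034 Fn(+out of catch=-) -10.99 Fu 3.22 Fz 2.51 M [-1.04  3.66  0.07] open 0.022
```

Call:
move_arm:
  commands:
    - [[0.2, 0.07, 0, 0], [0.2, 0.06, 0, 0], [0, 0, 0, 0]]

```text
clock: 12.95
tool_pos: [0.605, -0.0207, 0.1936]
orientation: [1.2, 89.6, -170.3]
force: [-10.8, -3.6, 2.7]
opening: 0.0221
```

```bash
python3 -c "
from h import *
st()"
```

```text
grip [ 0.6052 -0.0207  0.2124] r 0.1952 gate -0.0033 Fn(+out of catch=-) -11.22 Fu 2.02 Fz 2.75 M [-0.99  3.69  0.07] open 0.0221
```

Call:
move_arm:
  commands:
    - [[0.15, 0.05, 0, 0], [0.13, 0.03, 0, 0], [0, 0, 0, 0], [0, 0, 0, 0]]

```text
clock: 13.35
tool_pos: [0.6052, -0.0214, 0.191]
orientation: [1.0, 89.6, -170.5]
force: [-10.5, -3.6, 3.4]
opening: 0.0221
```

```bash
python3 -c "
from h import *
st()"
```

```text
grip [ 0.6053 -0.0214  0.2098] r 0.1959 gate -0.0036 Fn(+out of catch=-) -10.95 Fu 2.03 Fz 3.39 M [-0.96  3.66  0.05] open 0.0221
```

Call:
move_arm:
  commands:
    - [[0, 0, 0.05, 0], [0, 0, 0.05, 0], [0, 0, 0.05, 0], [0, 0, 0, 0], [0, 0, 0, 0]]

```text
clock: 13.85
tool_pos: [0.6047, -0.0214, 0.1913]
orientation: [1.2, 89.8, -170.4]
force: [-7.6, -3.1, 1.3]
opening: 0.0217
```

```bash
python3 -c "
from h import *
st()"
```

```text
grip [ 0.6047 -0.0214  0.2101] r 0.1958 gate -0.0007 Fn(+out of catch=-) -7.93 Fu 2.03 Fz 1.29 M [-0.84  2.69 -0.1 ] open 0.0217
```

Call:
move_arm:
  commands:
    - [[0, 0, 0.05, 0], [0, 0, 0.05, 0], [0, 0, 0, 0], [0, 0, 0, 0]]

```text
clock: 14.25
tool_pos: [0.6044, -0.0214, 0.1915]
orientation: [1.4, 89.8, -170.2]
force: [-6.4, -2.7, 1.1]
opening: 0.0219
```

```bash
python3 -c "
from h import *
st()"
```

```text
grip [ 0.6044 -0.0214  0.2103] r 0.1957 gate 0.001 Fn(+out of catch=-) -6.77 Fu 1.81 Fz 1.11 M [-0.84  2.01 -0.2 ] open 0.0219
```

Call:
move_arm:
  commands:
    - [[0, 0, 0.05, 0], [0, 0, 0.05, 0], [0, 0, 0, 0], [0, 0, 0, 0]]

```text
clock: 14.65
tool_pos: [0.6043, -0.0213, 0.1918]
orientation: [10.1, 89.9, -161.4]
force: [-2.4, -3.7, -0.7]
opening: 0.0218
```

```bash
python3 -c "
from h import *
st()"
```

```text
grip [ 0.6043 -0.0213  0.2106] r 0.1956 gate 0.0013 Fn(+out of catch=-) -2.93 Fu 3.33 Fz -0.68 M [-1.27  1.3  -0.21] open 0.0218
```

The gate has stopped against the striker and the load is off the tool. Open and retreat.

Call:
move_arm:
  commands:
    - [[0, 0, 0, 0], [0, 0, 0, 0], [0, 0, 0, 0], [0, 0, 0, 0], [0, 0, 0, 0], [0, 0, 0, 0]]
  jaw: 4.6

```text
clock: 15.25
tool_pos: [0.6048, -0.0209, 0.1922]
orientation: [-169.2, 90.0, 19.3]
force: [0.6, -0.3, -1.0]
opening: 0.0461
```

Call:
move_arm:
  commands:
    - [[-0.5, 0, 0, 0], [-1.5, 0, 0, 0], [-3, 0, 0, 0], [-3, 0, 0, 0], [-3, 0, 0, 0], [-3, 0, 0, 0], [0, 0, 0, 0], [0, 0, 0, 0]]

```text
clock: 16.05
tool_pos: [0.6049, -0.0209, 0.3332]
orientation: [-168.1, 89.9, 20.4]
force: [0.1, -0.1, -0.9]
opening: 0.0458
```

```bash
python3 - <<'E'
from h import *
o=get_obs();p,d=snapshot('wrist');cv2.imwrite('pics/w3.png',p[...,::-1]);T=toolT(o)@np.array(calibration('wrist')['tool_from_camera'])
K=np.array(calibration('wrist')['mtx']);P=cloud(d,K,T)
h=cv2.cvtColor(p,cv2.COLOR_RGB2HSV).astype(int);H,S=h[...,0],h[...,1]
m=((H<8)|(H>172))&(S>120)&(P[...,2]>.175)&(P[...,2]<.25);m[:,:285]=0;m[:,350:]=0;m[330:]=0
q=P[m];q=q[q[:,1]<-.04]
c=q.mean(0);u=np.linalg.svd(q-c)[2][0];u*=-np.sign(u[1]);print('force',o['force'].round(1),'bar z',np.percentile(q[:,2],[5,50,95]).round(4),'dir',u.round(4),'gate~',(YAW-np.arctan2(u[0],-u[1])).round(4))
E
```

```text
force [ 0.1 -0.1 -0.9] bar z [0.1878 0.1891 0.1903] dir [ 0.1474 -0.989   0.0087] gate~ -0.005
```

View pics/w3.png

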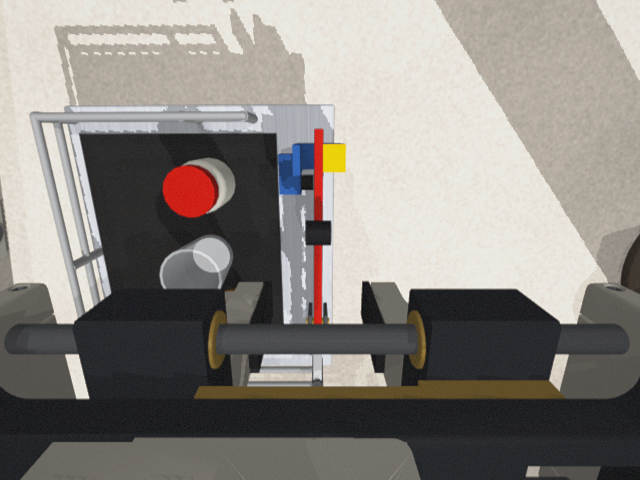

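The bar (col 314–323) lies behind the striker (334,157), but its slope reads about 0.009 rad. I'll measure the height along it once more.

```bash
python3 - <<'E'
from h import *
for n in('wrist','top'):
    o=get_obs();p,d=snapshot(n);K,T,_=cam(n,o);P=cloud(d,K,T)
    h=cv2.cvtColor(p,cv2.COLOR_RGB2HSV).astype(int);H,S=h[...,0],h[...,1]
    m=((H<8)|(H>172))&(S>120)&(P[...,2]>.175)&(P[...,2]<.25)&(P[...,0]<.64)
    q=P[m];t=np.hypot(*(q[:,:2]-HG).T)
    for a in range(80,290,25):
        s=q[(t>a/1e3)&(t<(a+25)/1e3)&(abs(q[:,2]-np.median(q[:,2]))<.02)]
        if len(s)>2: print(n,a,len(s),np.median(s[:,2]).round(4))
E
```

```text
wrist 80 67 0.1877
wrist 105 181 0.1878
wrist 130 185 0.188
wrist 155 182 0.1882
wrist 180 15 0.1881
wrist 205 237 0.1887
wrist 230 250 0.189
wrist 255 267 0.1892
wrist 280 35 0.1893
top 80 35 0.1887
top 105 30 0.1872
top 130 31 0.1877
top 155 8 0.1897
top 255 22 0.1896
```

The bar sits about 0.008 rad above level, held by friction. That is within tolerance, but I'll tap the knob down gently with closed fingers to seat it fully.

Call:
move_arm:
  commands:
    - [[2.5, 0, 0, 0], [2.5, 0, 0, 0], [2.5, 0, 0, 0], [2.0, 0, 0, 0], [1.2, 0, 0, 0], [0, 0, 0, 0], [0, 0, 0, 0]]
  jaw: 0

```text
clock: 16.9
tool_pos: [0.605, -0.0211, 0.2256]
orientation: [107.0, 90.0, -64.5]
force: [-0.4, 0.5, 0.1]
opening: 0.0013
```

Call:
move_arm:
  commands:
    - [[0.1, 0, 0, 0], [0.1, 0, 0, 0], [0, 0, 0, 0], [0, 0, 0, 0]]

```text
clock: 17.3
tool_pos: [0.6048, -0.021, 0.2236]
orientation: [-174.8, 90.0, 13.7]
force: [0.4, -0.5, 0.6]
opening: 0.0003
```

Call:
move_arm:
  commands:
    - [[0.1, 0, 0, 0], [0.1, 0, 0, 0], [0, 0, 0, 0], [0, 0, 0, 0]]

```text
clock: 17.7
tool_pos: [0.6047, -0.0211, 0.2211]
orientation: [10.3, 90.0, -161.2]
force: [-0.7, 0.1, -0.4]
opening: 0.0005
```

Call:
move_arm:
  commands:
    - [[0.1, 0, 0, 0], [0, 0, 0, 0], [0, 0, 0, 0]]

```text
clock: 18.0
tool_pos: [0.6047, -0.0211, 0.2202]
orientation: [142.4, 90.0, -29.1]
force: [0.2, 0.3, -0.2]
opening: 0.0011
```

Call:
move_arm:
  commands:
    - [[0.08, 0, 0, 0], [0, 0, 0, 0], [0, 0, 0, 0]]

```text
clock: 18.3
tool_pos: [0.6048, -0.0212, 0.2197]
orientation: [148.8, 90.0, -22.7]
force: [-0.6, -1.1, 2.2]
opening: 0.0006
```

Call:
move_arm:
  commands:
    - [[0.08, 0, 0, 0], [0, 0, 0, 0], [0, 0, 0, 0]]

```text
clock: 18.6
tool_pos: [0.6048, -0.0213, 0.2191]
orientation: [141.0, 90.0, -30.5]
force: [-0.7, -1.2, 5.1]
opening: 0.0
```

The knob top is at 0.219, its level height. Retreat and check.

Call:
move_arm:
  commands:
    - [[-0.5, 0, 0, 0], [-2, 0, 0, 0], [-3, 0, 0, 0], [-3, 0, 0, 0], [-3, 0, 0, 0], [0, 0, 0, 0], [0, 0, 0, 0]]

```text
clock: 19.3
tool_pos: [0.6048, -0.0207, 0.334]
orientation: [-144.9, 89.9, 43.5]
force: [-0.1, -0.3, -0.1]
opening: 0.0009
```

```bash
python3 - <<'E'
from h import *
o=get_obs();p,d=snapshot('wrist');K,T,_=cam('wrist',o);P=cloud(d,K,T)
h=cv2.cvtColor(p,cv2.COLOR_RGB2HSV).astype(int);H,S=h[...,0],h[...,1]
m=((H<8)|(H>172))&(S>120)&(P[...,2]>.175)&(P[...,2]<.25)&(P[...,0]<.64)
q=P[m];t=np.hypot(*(q[:,:2]-HG).T);s=abs(q[:,2]-np.median(q[:,2]))<.01
print('slope',np.polyfit(t[s],q[s,2],1),'dir gate',YAW-np.arctan(-np.polyfit(q[s,1],q[s,0],1)[0]))
print(o['clock'],o['tool_pos'],o['force'].round(1))
p,d=snapshot('scene');cv2.imwrite('pics/s2.png',p[...,::-1])
E
```

```text
slope [0.00053663 0.18756538] dir gate -0.0008682093895530929
19.3 [ 0.60475358 -0.02072085  0.33396887] [-0.1 -0.3 -0.1]
```

View pics/s2.png

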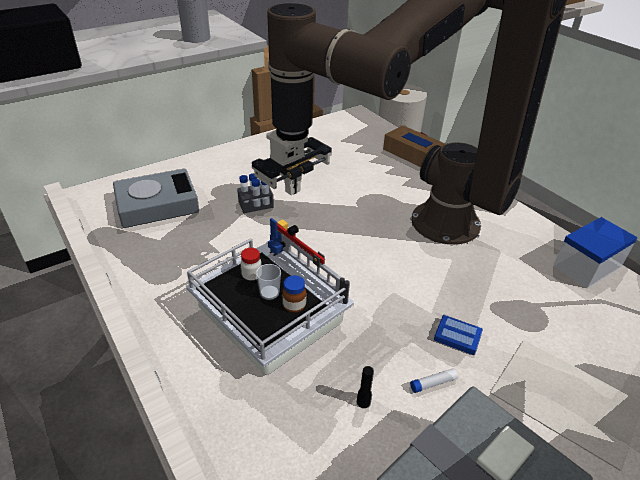

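The gate is shut with the bar level (slope 0.0005 rad) and the arm clear. The bystanders appear at the same places as in the first scene view. Handing in.

```bash
python3 -c "
from plant import close_job
print(close_job())"
```

```text
the job is handed in; nothing more can be done
None
```

The gate is shut and latched, and the job was handed in at about 19.4 s of the 46 s allowed; the system gave no verdict.

**What I did:** I pinched the knob and lifted the bar about 0.24 rad, then swung the gate shut until I felt the buffer. I pressed to about 11.5 N at the tool (roughly 8–9 N at the buffer), lowered the bar into the slot, eased the gate back onto the striker and let go.

**Last checks:**
- **Bar:** after release it sat about 0.008 rad above level, apparently held by friction. That was within tolerance, but I tapped the knob down with about 5 N. It then measured 0.0005 rad.
- **Gate:** it reads about 0.00 rad and the bar lies behind the striker.
- **Arm and surroundings:** the arm is clear, with no force on the tool, and the bystanders look unmoved in the last picture.

**What disagreed:** the buffer's stiffness felt nearer 2.7 N per mm than the stated 4. If 4 is right, the buffer load was at most about 11 N, still under the 16 N limit.

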